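# Press the lid onto the spice tin in the ratchet press, then let the press off

### The arm

A 6-joint arm with a two-finger parallel gripper is mounted at the origin on a cart in front of the work surface, level with it; the furniture and walls round the work are solid. World frame = base frame: x ahead of the robot, y to its left, z up, the work surface at z = 0. Lengths are in m, angles in degrees, forces in N, time in s.
With the tool pointing down it reaches from about 0.35 to 0.875 m from the base axis. Payload 4.2 kg.
Tool frame: the origin (TCP) lies on the centre line of the jaws, within the pads' length; the fingertips stand 8 mm ahead of it and the grasp point (between the pads) lies 11 mm behind it; z points along the fingers, y is the direction in which the jaws open and shut (so a half turn about z gives the same grasp; the last joint's range is limited). The gripper opens to 87 mm and grips with 3 to 60 N. Pads are 19 mm wide; open, the fingers measure 117 mm over their backs; the gripper's body (75 mm by 190 mm) begins 51 mm behind the grasp point.
Start: joints at [78.988, 22.042, 0.453, 0, -68.411, -14.817], TCP at [0.272, 0.563, 0.231] pointing down, gripper open.
Joint ranges: [-179.83, 179.83], [-69.29, 118.12], [-61.27, 80.66], [-181.25, 117.63], [-171.15, -9.14], [-177.46, 177.46]. Speed limits (degrees/s): [159.86, 159.86, 180, 180, 180, 180].

### API

Orientations are given as a 3x3 rotation matrix whose columns are the frame's x, y, z axes.
In Python, from station import sense, capture, finish_job, recognise gives the robot as it stands.
- The arm moves only by the tool apply_moves, never from a script. Its argument "plan" is a list that holds one entry, the list of rows, each a list of 7 numbers: the opening in per cent of the stroke, from 0 (shut) to 100 (fully open), then the shift along the world's x, y, z in units of 25 mm (1.0 is 25 mm), then the turn, a rotation vector about the world's x, y, z in rad. A call has 1 to 12 rows; each row shifts and turns the pose as measured when the row begins; what a row does not reach is not made up. A row lasts 1/12 s, in which the tool goes at most 41.7 mm and 7.16 degrees, less where a joint would pass 70% of its speed; a pose out of reach is approached as far as the arm can. A call is refused whole if a number of a shift passes 1 or a number of a turn 0.125, either way. A call with a gripper value outside its range is refused whole. The fingers move at their own pace and stop on an object; the grip force is fixed at half the most. Time passes only in rows, so rows that do not move let the fingers close. It gives the time, the measured TCP pose, the force and the opening at its end, in the units of the state.
- sense(): the state, without advancing time (a new reading comes with each control period).
- capture(name): name is "side" or "top"; returns a dict with "pixels" (480x640x3 uint8, red, green, blue), "depth" (480x640 float32, m along the optical axis (not along the pixel's ray), 0 where there is no reading), "mtx" (3x3 intrinsics, pixels), "R" (3x3) and "t" (3): a world point X has camera coordinates R X + t. Camera axes: x right, y down, z forward; pixel columns grow to the right and rows downward; lengths in m; the calibration is good to about 2 mm. A picture is of the moment at which its call begins.
- finish_job(): hands the job in, once; it reports no verdict.
Trained networks look in a picture, given as the dict that the camera call returned (one of the last four; its "shot" number tells which), for a name from the list of things; names that differ only in an ending like _2 or _b are one class to them, and where a whole thing is asked for, a point or a joint stands for the part that bears it (a point fixed in the world has none). Each returns a list of dicts, best first, with "score" (0 to 1); they miss things now and then, are a little off and sometimes report something else, mostly with a low value. They report only what shows in the picture. A call takes as long as a camera call.
- recognise(label, picture): "at" ([x, y, z] in m, in the coordinates of the camera as it stood for that picture, good to about 4 mm: the middle of the surface that is visible of it).
The state is a dict: "time_s": time; "joints": joint angles; "joint_velocities": joint speeds; "effort": joint torques, N m; "tcp_pos": TCP position; "ee_rot": TCP orientation; "wrist_force": force on the tool from outside, world axes, zero at the start; "moment": the same for the moment, N m; "gripper_width": opening from 0.0 (shut) to 1.0 (fully open).
Only numpy, scipy, OpenCV 4.12 (cv2) and the standard library are available. Lean on these libraries where they do the work, as an engineer would, in place of code of your own. Each camera call takes 0.05 s, during which the arm holds its last target.

### The job

Close the blue handle of the scissor press until the spice tin's lid is pushed fully home and the ratchet holds the handle closed by itself with your hand off it. Then press the blue handle down off the ratchet teeth and let it swing back fully open, leaving the lid home. Work gently, never with more than about 25 N; move the lid only with the press, and leave the pepper grinder and the salt bowl alone.

Things in the scene. Friction and masses are not known exactly. Their poses are not given: they have to be found in the camera images.
- press: Hand press on a dark wooden board standing fast: two steel scissor limbs lying level. Origin: on the upright pivot axis at worktop level; z up. Board: x -185 to 115, y -85 to 85 mm, top at z = 14. Handles run from the pivot to -x: the fixed one ends in a grey grip at (-157, -44), top z = 58; the movable one in a blue grip, at (-157, 22) when lever is 0.30. Jaws and tin lie at +x.
- press_pivot (a point): Point on the upright pivot axis, 56 mm above the worktop, in the middle plane of the movable limb. The robot must never push on the press with more than 25 N.
- lever (a joint): Swing of the movable limb about the pivot, rad: 0 open (its spring pulls it there, 0.2 to 0.5 N m), end stop 0.54. It grows counter-clockwise seen from above: the blue grip goes to the press's -y. The lid comes home anywhere from 0.17 to 0.52, as the tin's backing screw is set anew each time. Pushing the grip there takes an uneven 2 to 10 N; then it rises steeply: stop at about 15 N.
- ratchet_top (a point): Top of the arched steel ratchet rack that bridges over the movable handle 110 mm from the pivot, z = 77 mm, 16 mm wide, spanning y from about -40 to +70 mm of the press; keep off it. Its teeth catch the handle at lever 0.15, 0.26, 0.37 and 0.48. Let go, the handle springs back to the last tooth passed (the lid stays) and cannot open until pressed down.
- blue_pad_top (a point): Top centre of the blue grip on the movable handle: 56 mm along it, 20 across, 12 high, 62 above the worktop, 159 from the pivot; 36 mm free below. Push its side or pinch it. The handle is springy downward: pressed down 4 mm (4 N) it leaves the teeth, stop at 13 mm (9 N). Keep it down while it swings open to below 0.06 or it catches again; a finger on top drags it, so go along.
- tin_lid (a joint): How far the lid has gone into the tin, m: 0 = standing 9 mm proud, 0.009 = fully home, its flange on the tin's rim. It slides stiffly (about 6 N) and stays where it is left.
- tin_middle (a point): Fixed point of the press 80 mm beyond the pivot, 56 mm above the worktop, inside the green spice tin (54 mm across, 49 long) that lies in a cradle along the press's y, at most 10 mm to -y or 16 mm to +y of this point. Its brass lid, 54 mm across, faces the press's -y; behind it a screw with a black knob (to y = 128 mm) in a steel block 80 mm high. Move the lid with the press only.
- pepper_grinder: Glass pepper grinder with a black cap, 43 mm across, 112 mm high, standing loose; origin at the centre of its foot.
- salt_bowl: Beige bowl of salt, 110 mm across, 51 mm high, standing loose; origin at the centre of its foot.

How it is judged (in metres and radians):
On the way:
1. the lid is home (within 1.5 mm) and the ratchet holds the handle closed with the robot off the press (value of joint tin_lid above 0.0075 m and value of joint lever above 0.13 rad and contact force between each of the arm, the fingers and press below 0.3 N), for 0.3 s.
At the end, for the whole second after the job is handed in: The lid is still home (within 1.5 mm), the movable handle has swung back open (lever below 0.05 rad) and is at rest (value of joint tin_lid above 0.0075 m and value of joint lever below 0.05 rad and velocity of joint lever below 0.05 rad/s); the robot touches nothing.
It fails at once if the robot pushes on the press with more than 25 N (contact force between any of the fingers, the arm and press above 25 N).
It fails at once if the robot touches the lid itself (contact force between any of the fingers, the arm and tin_lid above 0.5 N).
It fails at once if the pepper grinder or the salt bowl is shifted by more than 30 mm (distance of any of pepper_grinder, salt_bowl from where it was at the start of the episode above 0.03 m).
It also fails if it takes over 70 s, if anything falls off the work surface, if the arm or the gripper's body presses on something with over 40 N, if the wrist force passes 120 N, or if a joint passes its speed limit or range.

## Working session

There is one attempt and no reset: what is moved stays moved. The work goes in short steps, Python scripts to look and compute and a tool call to move; the robot and the scene stay as the last step left them, time stands still between calls to the robot, and variables do not carry over. Pictures are saved under pics/ and viewed, and the job is handed in when it is done.

Besides the shell and the picture viewer there is one more tool, called after ">>>" as name(argument=value, ...), one argument or row to a line, values as JSON. apply_moves: Moves the arm, as the interface text tells. Its arguments: {"type":"object","properties":{"plan":{"type":"array","items":{"type":"array","items":{"type":"array","items":{"type":"number"}}}}},"required":["plan"]}

```bash
mkdir -p pics
cat > h.py <<'E'
import numpy as np, cv2
from station import sense, capture, finish_job, recognise
def save(c,n): cv2.imwrite(f'pics/{n}.png', c['pixels'][:,:,::-1])
def w(c,p): return c['R'].T@(np.array(p)-c['t'])
def px(c,u,v):
    d=c['depth'][v,u]; K=c['mtx']
    return w(c,[(u-K[0,2])/K[0,0]*d,(v-K[1,2])/K[1,1]*d,d])
def proj(c,X):
    q=c['mtx']@(c['R']@np.array(X)+c['t']); return q[:2]/q[2]
E
python3 - <<'E'
from h import *
s=sense(); print(s)
for n in ['top','side']:
    c=capture(n); save(c,n+'0'); print(n,c['R'].round(3).tolist(),c['t'].round(3))
    for l in ['press','press_pivot','ratchet_top','blue_pad_top','tin_middle','tin_lid','pepper_grinder','salt_bowl']:
        try:
            for r in recognise(l,c)[:2]: print(l,round(r['score'],2),w(c,r['at']).round(4),proj(c,w(c,r['at'])).round())
        except Exception as e: print(l,e)
E
```

```text
{'time_s': 0.0, 'joints': array([ 7.89869776e+01,  2.20893987e+01,  3.79266389e-01, -3.10470241e-02,
       -6.84115379e+01, -1.48156066e+01]), 'joint_velocities': array([ 0.0786868 , -0.03154432, -0.01485299,  0.00567608,  0.05716601,
        0.03347489]), 'effort': array([-9.93902286e-04, -3.90662169e+01,  1.87403387e+01,  4.21998248e+00,
        1.10319440e-02, -1.91099930e-04]), 'tcp_pos': array([0.2720254 , 0.56203187, 0.22946511]), 'ee_rot': array([[ 9.00014097e-01, -4.35859856e-01, -9.00237085e-04],
       [-4.35860782e-01, -9.00011903e-01, -1.98813402e-03],
       [ 5.63237165e-05,  2.18172669e-03, -9.99997618e-01]]), 'wrist_force': array([-0.31230832,  0.66336791,  0.61967972]), 'moment': array([0.02679829, 0.02370892, 0.05261289]), 'gripper_width': 1.0008016150316519}
top [[0.016, -1.0, 0.017], [-0.986, -0.018, -0.168], [0.169, -0.014, -0.986]] [-0.073  0.535  0.848]
press 0.72 [0.5558 0.0314 0.0109] [272. 234.]
press_pivot 0.94 [0.5578 0.0361 0.0106] [270. 233.]
ratchet_top 0.94 [0.5602 0.0333 0.0104] [271. 232.]
blue_pad_top 0.79 [ 0.4677 -0.0064  0.0562] [289. 276.]
tin_
[... 168 characters left out ...]
5  -0.2745  0.1035] [437. 267.]
pepper_grinder 0.5 [0.558  0.0266 0.0104] [274. 233.]
salt_bowl 0.71 [0.419  0.149  0.0388] [206. 302.]
side [[0.629, 0.778, -0.006], [0.69, -0.561, -0.456], [-0.358, 0.283, -0.89]] [-0.283 -0.365  1.375]
press 0.69 [0.5742 0.021  0.0179] [368. 240.]
press_pivot 0.96 [0.5731 0.0266 0.0152] [370. 239.]
ratchet_top 0.69 [0.5682 0.0276 0.0069] [369. 239.]
blue_pad_top 0.71 [ 0.4677 -0.0026  0.0573] [327. 202.]
tin_middle 0.65 [0.5756 0.0235 0.0127] [370. 241.]
tin_middle 0.41 [0.4181 0.1502 0.0386] [367. 153.]
tin_lid 0.87 [0.6597 0.1012 0.0606] [429. 237.]
pepper_grinder 0.91 [ 0.5101 -0.2896  0.0886] [219. 295.]
salt_bowl 0.61 [0.4179 0.1512 0.0394] [367. 152.]
```

View pics/top0.png

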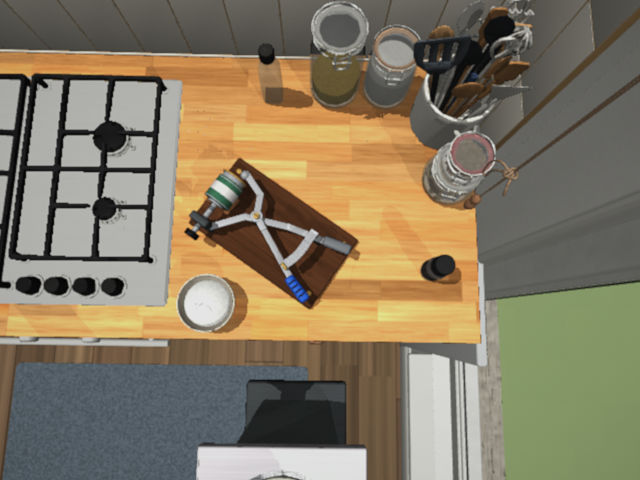

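View pics/side0.png

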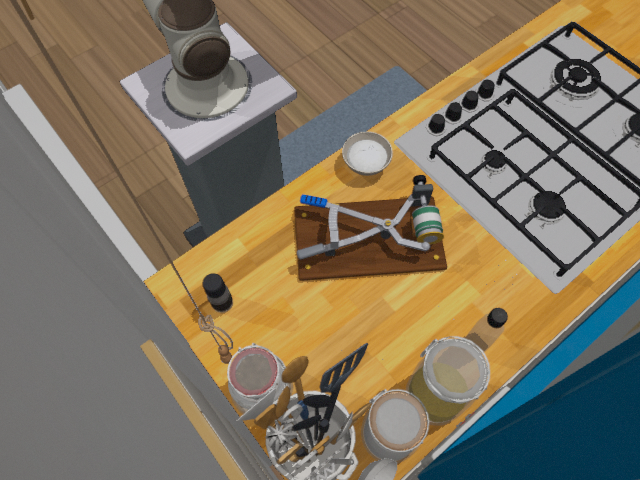

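Run:
```python
from h import *
for n,pts in [('top',{'piv':(258,215),'blue':(297,288),'grey':(333,243),'knob':(192,234),'b1':(238,160),'b2':(357,240),'b3':(312,306),'rack':(300,250)}),('side',{'piv':(388,224),'blue':(314,201),'grey':(312,252),'b1':(295,207),'b2':(300,278),'b3':(446,269)})]:
    c=capture(n)
    for k,(u,v) in pts.items(): print(n,k,px(c,u,v).round(4))
    # blue segmentation
    hsv=cv2.cvtColor(c['pixels'],cv2.COLOR_RGB2HSV)
    m=(cv2.inRange(hsv,(105,150,80),(130,255,255))>0)
    vs,us=np.where(m); P=np.array([px(c,u,v) for u,v in zip(us,vs)])
    # near blue
    m2=(abs(P[:,0]-.467)<.06)&(abs(P[:,1]+.005)<.06); P=P[m2]
    T=P[P[:,2]>np.percentile(P[:,2],60)-0.003]; print(len(P),np.percentile(P[:,2],[5,50,90]).round(4),T.mean(0).round(4))
    xy=T[:,:2]; r=cv2.minAreaRect((xy*1000).astype(np.float32)); print(r)
    y,x=int(0),0
    np.save(f'{n}.npy',P)
    im=c['pixels'][:,:,::-1]
    crop=im[150:320,170:370] if n=='top' else im[150:290,280:460]
    cv2.imwrite(f'pics/{n}_z.png',cv2.resize(crop,None,fx=4 if n=='side' else 3.5,fy=4 if n=='side' else 3.5,interpolation=cv2.INTER_CUBIC))
```

```text
top piv [0.5833 0.0546 0.0628]
top blue [ 0.4462 -0.0228  0.0609]
top grey [ 0.5333 -0.0891  0.055 ]
top knob [0.5428 0.1753 0.0706]
top b1 [0.7084 0.1056 0.0161]
top b2 [ 0.5502 -0.1404 -0.003 ]
top b3 [ 0.4155 -0.0513 -0.0023]
top rack [ 0.5152 -0.0272  0.0775]
283 [0.0561 0.0605 0.0627] [ 0.445  -0.0214  0.0608]
((445.3656311035156, -21.420272827148438), (53.76318359375, 17.96440887451172), 37.626399993896484)
side piv [0.5876 0.0564 0.0651]
side blue [ 0.4505 -0.022   0.0581]
side grey [ 0.5381 -0.0968  0.0584]
side b1 [ 0.4142 -0.0459  0.011 ]
side b2 [ 0.5493 -0.1376  0.0101]
side b3 [0.7169 0.106  0.0009]
200 [0.056  0.0605 0.0631] [ 0.4496 -0.0233  0.0611]
((449.5130615234375, -23.10563087463379), (51.454219818115234, 18.102489471435547), 39.388797760009766)
```

View pics/top_z.png

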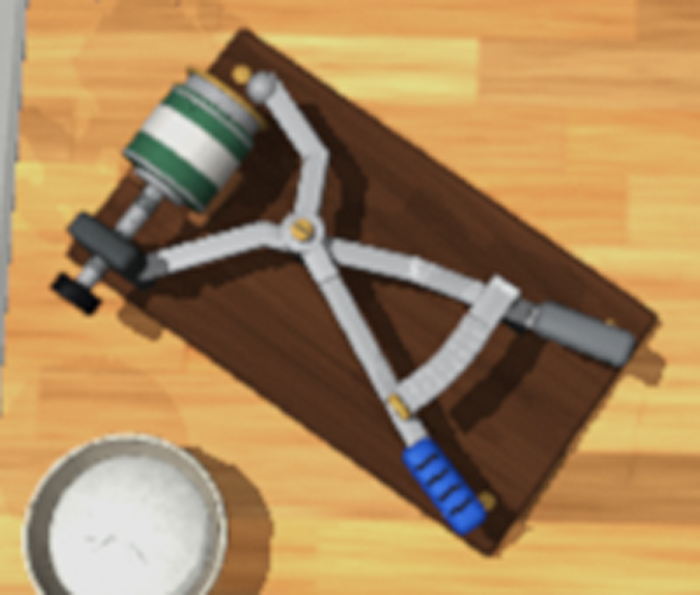

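View pics/side_z.png

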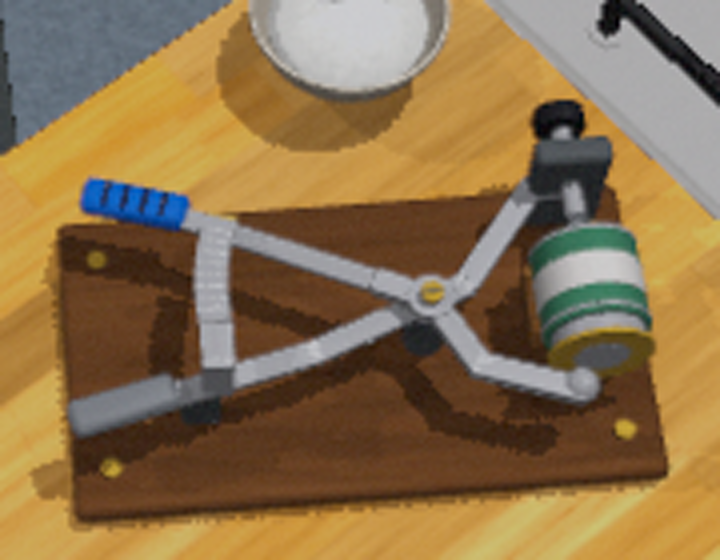

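>>> apply_moves(
  plan=[
    [[0,0.28,-1,0,0,0,-0.03],[0,0.28,-1,0,0,0,-0.03],[0,0.28,-1,0,0,0,-0.03],[0,0.28,-1,0,0,0,-0.03],[0,0.28,-1,0,0,0,-0.03],[0,0.28,-1,0,0,0,-0.03],[0,0.28,-1,0,0,0,-0.03],[0,0.28,-1,0,0,0,-0.03],[0,0.28,-1,0,0,0,-0.03],[0,0.28,-1,0,0,0,-0.03],[0,0.28,-1,0,0,0,-0.03],[0,0.28,-1,0,0,0,-0.03]],
  ],
)

```text
time_s: 2.0
tcp_pos: [0.3569, 0.2537, 0.23]
ee_rot: [[0.682, -0.731, 0.003], [-0.731, -0.682, 0.003], [-0.0, -0.004, -1.0]]
wrist_force: [0.3, 0.2, 0.7]
gripper_width: 0.173
```

```bash
cat >> h.py <<'E'
PIV=np.array([0.585,0.0555]); PHI0=np.radians(209.3); 
def st():
    s=sense(); p=s['tcp_pos']; R=s['ee_rot']; v=p[:2]-PIV
    phi=np.arctan2(v[1],v[0])%(2*np.pi)
    f=s['wrist_force']; t=np.array([-np.sin(phi),np.cos(phi)]); r=np.array([np.cos(phi),np.sin(phi)])
    print('t%.2f p%s xyaw %.1f phi %.1f r %.4f lev~%.3f F%s Ft %.2f Fr %.2f'%(s['time_s'],p.round(4),np.degrees(np.arctan2(R[1,0],R[0,0])),np.degrees(phi),np.hypot(*v),phi-PHI0,f.round(2),f[:2]@t,f[:2]@r),'tilt',R[:,2].round(3),'g',round(s['gripper_width'],2))
E
python3 -c "from h import *; st()"
```

```text
t2.00 p[0.3569 0.2537 0.23  ] xyaw -47.0 phi 139.0 r 0.3022 lev~-1.227 F[0.34 0.18 0.66] Ft -0.36 Fr -0.14 tilt [ 0.003  0.003 -1.   ] g 0.17
```

>>> apply_moves(
  plan=[
    [[0,0.28,-0.95,0,0,0,-0.025],[0,0.28,-0.95,0,0,0,-0.025],[0,0.28,-0.95,0,0,0,-0.025],[0,0.28,-0.95,0,0,0,-0.025],[0,0.28,-0.95,0,0,0,-0.025],[0,0.28,-0.95,-0.2,0,0,-0.025],[0,0.28,-0.95,-0.3,0,0,-0.025],[0,0.28,-0.95,-0.4,0,0,-0.025],[0,0.28,-0.95,-0.5,0,0,-0.025],[0,0.28,-0.5,-0.5,0,0,-0.025],[0,0,0,0,0,0,0]],
  ],
)

```text
time_s: 2.92
tcp_pos: [0.4295, 0.013, 0.1855]
ee_rot: [[0.466, -0.885, 0.016], [-0.885, -0.466, 0.008], [0.0, -0.017, -1.0]]
wrist_force: [-0.2, 0.6, 0.2]
gripper_width: 0.008
```

```bash
python3 -c "
from h import *; st()
for n in ['top','side']: c=capture(n); save(c,n+'1')
st()"
```

```text
t2.92 p[0.4295 0.013  0.1855] xyaw -62.2 phi 195.3 r 0.1612 lev~-0.245 F[-0.18  0.57  0.2 ] Ft -0.60 Fr 0.02 tilt [ 0.016  0.008 -1.   ] g 0.01
t3.02 p[0.4302 0.0147 0.1874] xyaw -62.0 phi 194.8 r 0.1601 lev~-0.253 F[ 0.27 -0.25  0.29] Ft 0.31 Fr -0.20 tilt [ 0.019  0.009 -1.   ] g 0.0
```

View pics/side1.png

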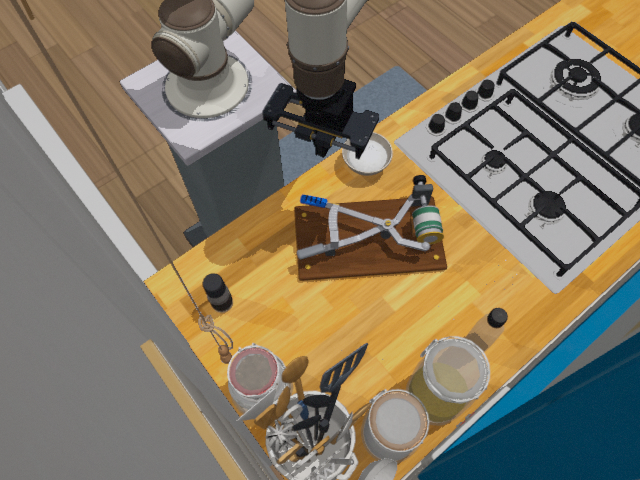

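>>> apply_moves(
  plan=[
    [[0,0,0,-1,0,0,0],[0,0,0,-1,0,0,0],[0,0,0,-1,0,0,0],[0,0,0,-1,0,0,0],[0,0,0,-0.8,0,0,0],[0,0,0,-0.6,0,0,0],[0,0,0,0,0,0,0]],
  ],
)

```text
time_s: 3.6
tcp_pos: [0.4364, 0.0231, 0.0568]
ee_rot: [[0.482, -0.875, 0.042], [-0.876, -0.482, 0.017], [0.005, -0.045, -0.999]]
wrist_force: [0.7, 0.4, -0.0]
gripper_width: 0.006
```

```bash
python3 -c "
from h import *; st()
for n in ['top','side']: c=capture(n); save(c,n+'2'); cv2.imwrite('pics/z2.png',cv2.resize(c['pixels'][130:290,260:460,::-1],None,fx=4,fy=3.75,interpolation=2))
st()"
```

```text
t3.60 p[0.4364 0.0231 0.0568] xyaw -61.2 phi 192.3 r 0.1521 lev~-0.297 F[ 0.73  0.41 -0.02] Ft -0.25 Fr -0.80 tilt [ 0.042  0.017 -0.999] g 0.01
t3.70 p[0.4384 0.0236 0.0591] xyaw -61.2 phi 192.3 r 0.1500 lev~-0.297 F[-0.4  -0.48 -0.1 ] Ft 0.38 Fr 0.49 tilt [ 0.047  0.018 -0.999] g 0.0
```

View pics/z2.png

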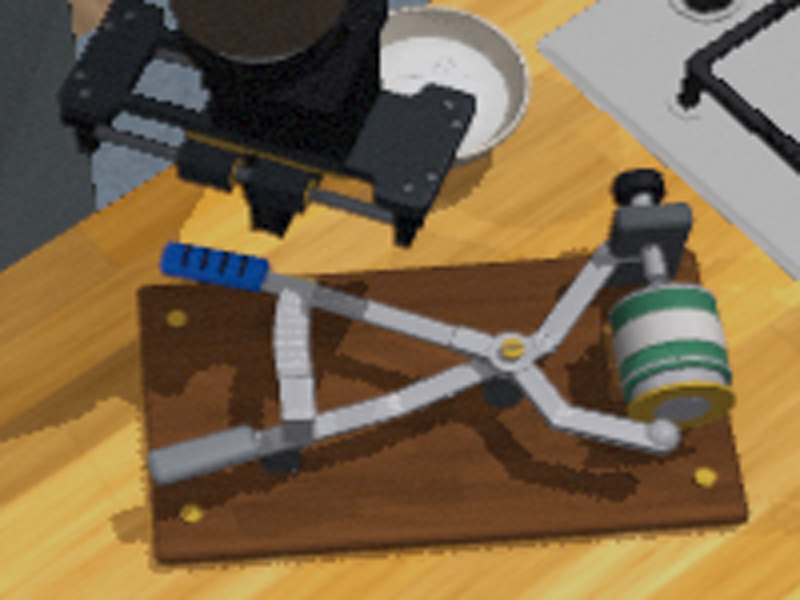

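>>> apply_moves(
  plan=[
    [[0,-0.2,-0.3,-0.2,-0.01,0.025,0],[0,-0.2,-0.3,-0.2,-0.01,0.025,0],[0,0,0,0,0,0,0]],
  ],
)

```text
time_s: 3.95
tcp_pos: [0.4303, 0.0098, 0.0523]
ee_rot: [[0.486, -0.874, 0.0], [-0.874, -0.486, -0.0], [0.0, 0.0, -1.0]]
wrist_force: [0.5, 0.2, -0.2]
gripper_width: 0.003
```

```bash
python3 -c "
from h import *; st()"
```

```text
t3.95 p[0.4303 0.0098 0.0523] xyaw -60.9 phi 196.5 r 0.1613 lev~-0.224 F[ 0.49  0.24 -0.22] Ft -0.09 Fr -0.53 tilt [ 0. -0. -1.] g 0.0
```

>>> apply_moves(
  plan=[
    [[0,0.06,-0.14,-0.02,0,0,0],[0,0.06,-0.14,-0.02,0,0,0],[0,0.06,-0.14,-0.02,0,0,0],[0,0.06,-0.14,-0.02,0,0,0],[0,0.06,-0.14,0,0,0,0]],
  ],
)

```text
time_s: 4.37
tcp_pos: [0.4401, -0.0089, 0.0521]
ee_rot: [[0.486, -0.874, 0.005], [-0.874, -0.486, 0.002], [0.001, -0.005, -1.0]]
wrist_force: [-1.0, 4.1, -0.7]
gripper_width: 0.004
```

```bash
python3 -c "
from h import *; st()"
```

```text
t4.37 p[ 0.4401 -0.0089  0.0521] xyaw -61.0 phi 204.0 r 0.1585 lev~-0.093 F[-1.02  4.12 -0.68] Ft -4.18 Fr -0.74 tilt [ 0.005  0.002 -1.   ] g 0.0
```

>>> apply_moves(
  plan=[
    [[0,0.065,-0.145,-0.02,0,0,0.025],[0,0.07,-0.145,-0.02,0,0,0.025],[0,0.075,-0.14,-0.02,0,0,0.025],[0,0.075,-0.14,0,0,0,0.025]],
  ],
)

```text
time_s: 4.7
tcp_pos: [0.4462, -0.0206, 0.0491]
ee_rot: [[0.571, -0.821, 0.003], [-0.821, -0.571, 0.009], [-0.006, -0.008, -1.0]]
wrist_force: [-2.0, 6.4, 2.6]
gripper_width: 0.0
```

```bash
python3 -c "
from h import *; st()"
```

```text
t4.70 p[ 0.4462 -0.0206  0.0491] xyaw -55.2 phi 208.8 r 0.1583 lev~-0.010 F[-1.96  6.35  2.62] Ft -6.51 Fr -1.34 tilt [ 0.003  0.009 -1.   ] g 0.0
```

>>> apply_moves(
  plan=[
    [[0,0.08,-0.14,0.02,0,0,0.025],[0,0.08,-0.14,0.02,0,0,0.025],[0,0.085,-0.135,0,0,0,0.025],[0,0.09,-0.135,0,0,0,0.025]],
  ],
)

```text
time_s: 5.03
tcp_pos: [0.4531, -0.0321, 0.0495]
ee_rot: [[0.653, -0.758, -0.001], [-0.757, -0.653, 0.015], [-0.012, -0.009, -1.0]]
wrist_force: [-5.2, 19.8, -2.0]
gripper_width: 0.004
```

```bash
python3 -c "
from h import *; st()"
```

```text
t5.03 p[ 0.4531 -0.0321  0.0495] xyaw -49.2 phi 213.6 r 0.1584 lev~0.075 F[-5.22 19.85 -1.96] Ft -19.42 Fr -6.63 tilt [-0.001  0.015 -1.   ] g 0.0
```

>>> apply_moves(
  plan=[
    [[0,-0.02,0.04,0,0,0,0]],
  ],
)

```text
time_s: 5.12
tcp_pos: [0.4522, -0.0304, 0.0491]
ee_rot: [[0.653, -0.758, -0.003], [-0.758, -0.653, 0.017], [-0.014, -0.009, -1.0]]
wrist_force: [-1.6, 3.0, 2.2]
gripper_width: 0.006
```

```bash
python3 -c "
from h import *; st()
for n in ['top','side']: 
  c=capture(n); save(c,n+'3'); 
  if n=='top': cv2.imwrite('pics/z3t.png',cv2.resize(c['pixels'][150:320,170:370,::-1],None,fx=3.5,fy=3.5,interpolation=2))
  else: cv2.imwrite('pics/z3.png',cv2.resize(c['pixels'][150:290,280:460,::-1],None,fx=4,fy=4,interpolation=2))
st()"
```

```text
t5.12 p[ 0.4522 -0.0304  0.0491] xyaw -49.3 phi 212.9 r 0.1582 lev~0.063 F[-1.56  3.04  2.21] Ft -3.40 Fr -0.34 tilt [-0.003  0.017 -1.   ] g 0.01
t5.22 p[ 0.4521 -0.0306  0.0493] xyaw -49.3 phi 212.9 r 0.1583 lev~0.064 F[-1.48  6.07  2.11] Ft -5.89 Fr -2.06 tilt [-0.002  0.016 -1.   ] g 0.0
```

View pics/z3.png

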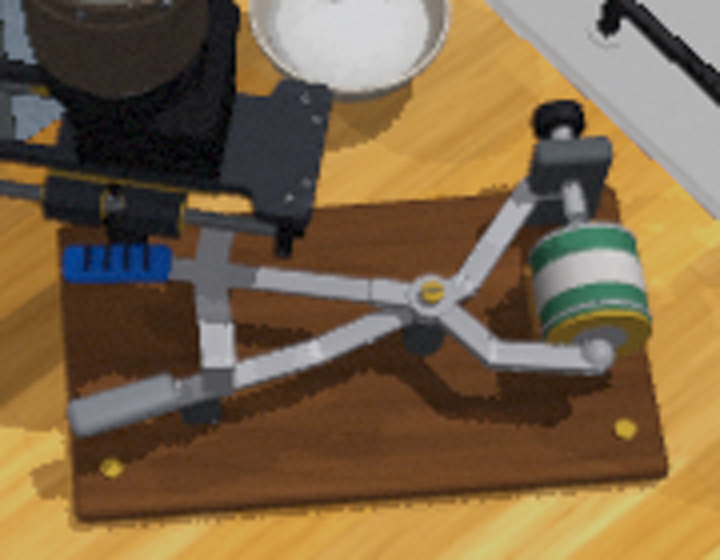

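View pics/z3t.png

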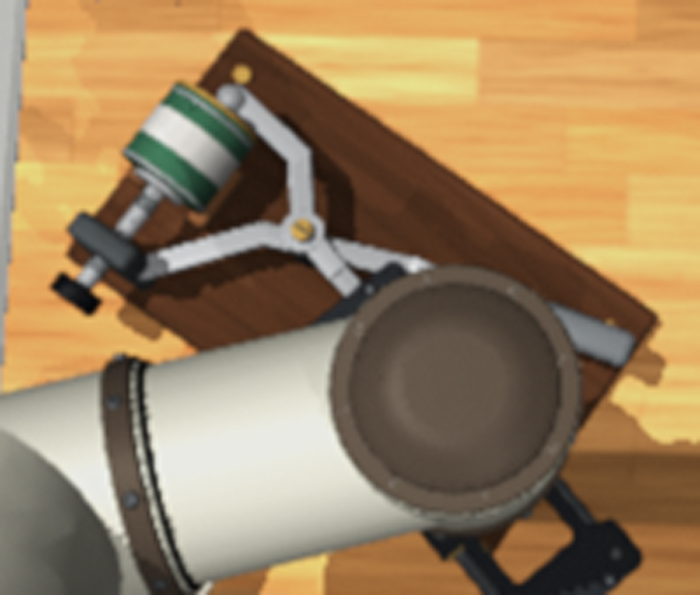

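>>> apply_moves(
  plan=[
    [[0,-0.06,0.08,0.03,0,0,0],[0,-0.1,0.16,0,0,0,0],[0,-0.18,0.28,0,0,0,0],[0,-0.18,0.28,0,0,0,0],[0,-0.18,0.28,0,0,0,0],[0,0,0,0,0,0,0],[0,0,0,0,0,0,0],[0,0,0,0,0,0,0],[0,0,0,0,0,0,0]],
  ],
)

```text
time_s: 5.97
tcp_pos: [0.4324, -0.0017, 0.0503]
ee_rot: [[0.653, -0.757, -0.003], [-0.757, -0.653, 0.015], [-0.013, -0.008, -1.0]]
wrist_force: [-0.0, -0.3, -0.9]
gripper_width: 0.004
```

```bash
python3 -c "
from h import *; st()
for n in ['top','side']: 
  c=capture(n); save(c,n+'4'); 
  if n=='top': cv2.imwrite('pics/z4t.png',cv2.resize(c['pixels'][150:320,170:370,::-1],None,fx=3.5,fy=3.5,interpolation=2))
  else: cv2.imwrite('pics/z4.png',cv2.resize(c['pixels'][150:290,280:460,::-1],None,fx=4,fy=4,interpolation=2))
st()"
```

```text
t5.97 p[ 0.4324 -0.0017  0.0503] xyaw -49.2 phi 200.5 r 0.1630 lev~-0.153 F[-0.04 -0.28 -0.85] Ft 0.25 Fr 0.14 tilt [-0.003  0.015 -1.   ] g 0.0
t6.07 p[ 0.4324 -0.0018  0.0502] xyaw -49.2 phi 200.6 r 0.1630 lev~-0.152 F[ 0.41 -0.81  0.12] Ft 0.90 Fr -0.10 tilt [-0.003  0.015 -1.   ] g 0.01
```

View pics/z4.png

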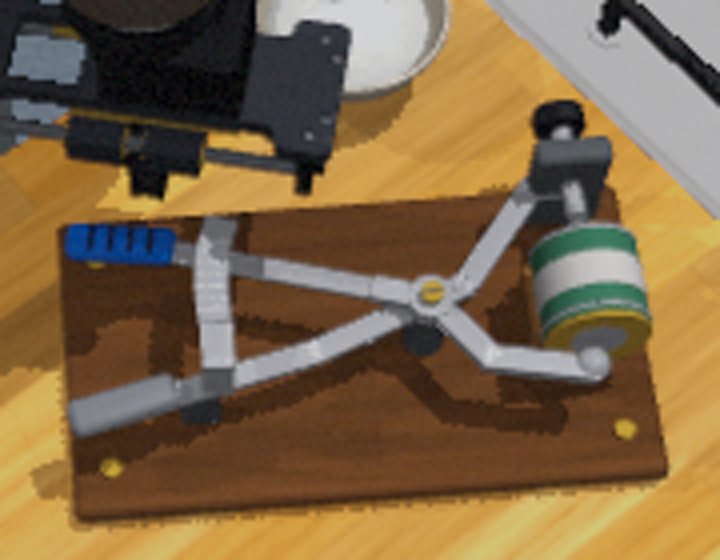

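```bash
python3 -c "
import cv2,numpy as np
a=[cv2.imread('pics/'+n)[195:255,400:460] for n in ('side0.png','side3.png','side4.png')]
b=[cv2.imread('pics/'+n)[165:225,195:255] for n in ('top0.png','top3.png','top4.png')]
im=np.vstack([np.hstack(a),np.hstack(b)])
cv2.imwrite('pics/cmp.png',cv2.resize(im,None,fx=4.4,fy=4.4,interpolation=0))
"
```

```text
(no output)
```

View pics/cmp.png

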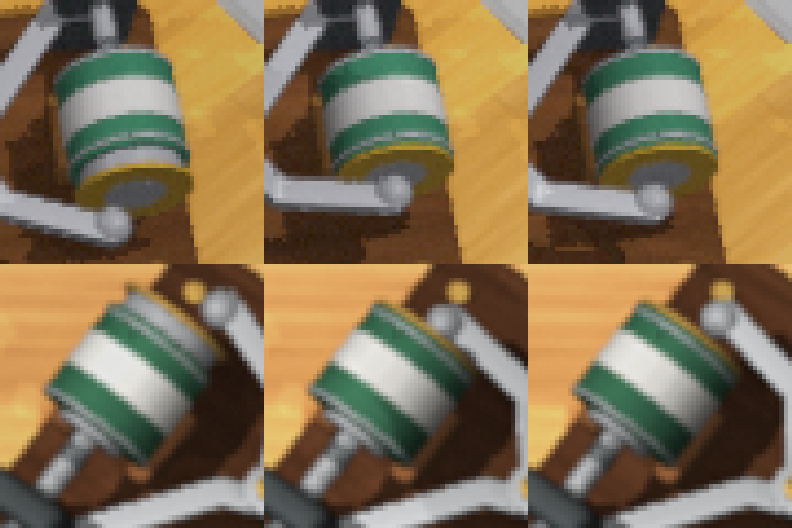

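>>> apply_moves(
  plan=[
    [[0,-0.05,0.1,0.5,0,0,0],[0,0,0,0.5,0,0,0],[0,0,0,0.3,0,0,0],[0,0,0,0,0,0,0]],
  ],
)

```text
time_s: 6.4
tcp_pos: [0.4308, -0.0001, 0.0831]
ee_rot: [[0.651, -0.759, -0.005], [-0.759, -0.651, 0.014], [-0.014, -0.005, -1.0]]
wrist_force: [0.0, 0.5, -0.3]
gripper_width: 0.002
```

```bash
cat >> h.py <<'E'
def blue(c):
    hsv=cv2.cvtColor(c['pixels'],cv2.COLOR_RGB2HSV)
    vs,us=np.where(cv2.inRange(hsv,(105,150,80),(130,255,255))>0)
    P=np.array([px(c,u,v) for u,v in zip(us,vs)])
    P=P[(abs(P[:,0]-.47)<.08)&(abs(P[:,1]+.04)<.09)]
    T=P[P[:,2]>np.percentile(P[:,2],60)-0.003]; r=cv2.minAreaRect((T[:,:2]*1000).astype(np.float32))
    v=T.mean(0)[:2]-PIV; phi=np.arctan2(v[1],v[0])%(2*np.pi)
    print('blue',T.mean(0).round(4),'rect',r,'phi',np.degrees(phi).round(1),'lever',(phi-PHI0).round(3),'r',np.hypot(*v).round(4))
E
python3 -c "
from h import *; st()
for n in ['top','side']:
  c=capture(n); save(c,n+'5')
  try: blue(c)
  except Exception as e: print(n,e)
"
```

```text
t6.40 p[ 4.308e-01 -1.000e-04  8.310e-02] xyaw -49.3 phi 199.8 r 0.1639 lev~-0.165 F[ 0.03  0.51 -0.33] Ft -0.47 Fr -0.20 tilt [-0.005  0.014 -1.   ] g 0.0
blue [ 0.4483 -0.0559  0.0603] rect ((451.9117126464844, -55.566505432128906), (28.699996948242188, 15.28524112701416), 6.258456707000732) phi 219.2 lever 0.172 r 0.1763
blue [ 0.4632 -0.0438  0.0608] rect ((462.6330871582031, -43.258724212646484), (54.333251953125, 20.333284378051758), 48.089149475097656) phi 219.2 lever 0.173 r 0.1572
```

>>> apply_moves(
  plan=[
    [[0,0.3,-0.45,0,-0.007,0,0],[0,0.3,-0.45,0,-0.007,0,0],[0,0.3,-0.45,0,0,0,0],[0,0.3,-0.35,0,0,0,0],[0,0,0,0,0,0,0]],
  ],
)

```text
time_s: 6.92
tcp_pos: [0.4589, -0.0448, 0.0789]
ee_rot: [[0.652, -0.758, -0.013], [-0.759, -0.652, -0.002], [-0.007, 0.011, -1.0]]
wrist_force: [0.7, 0.4, 0.9]
gripper_width: 0.004
```

```bash
python3 -c "
from h import *; st()"
```

```text
t6.92 p[ 0.4589 -0.0448  0.0789] xyaw -49.3 phi 218.5 r 0.1611 lev~0.161 F[0.73 0.38 0.88] Ft 0.16 Fr -0.81 tilt [-0.013 -0.002 -1.   ] g 0.0
```

>>> apply_moves(
  plan=[
    [[0,0.02,0,-0.12,0,0,0],[0,0.02,0,-0.12,0,0,0],[0,0,0,-0.12,0,0,0],[0,0,0,-0.08,0,0,0]],
  ],
)

```text
time_s: 7.25
tcp_pos: [0.4583, -0.0446, 0.0655]
ee_rot: [[0.65, -0.759, -0.016], [-0.76, -0.65, -0.002], [-0.009, 0.013, -1.0]]
wrist_force: [-0.4, 1.4, 4.1]
gripper_width: 0.007
```

```bash
python3 -c "
from h import *; st()"
```

```text
t7.25 p[ 0.4583 -0.0446  0.0655] xyaw -49.4 phi 218.3 r 0.1614 lev~0.157 F[-0.43  1.4   4.09] Ft -1.37 Fr -0.53 tilt [-0.016 -0.002 -1.   ] g 0.01
```

>>> apply_moves(
  plan=[
    [[0,0,0,-0.1,0,0,0],[0,0,0,-0.06,0,0,0],[0,-0.06,0.08,-0.02,0,0,0]],
  ],
)

```text
time_s: 7.5
tcp_pos: [0.4563, -0.0418, 0.0611]
ee_rot: [[0.652, -0.758, -0.017], [-0.758, -0.652, -0.002], [-0.009, 0.014, -1.0]]
wrist_force: [-1.6, 1.2, 6.4]
gripper_width: 0.005
```

```bash
python3 -c "
from h import *; st()"
```

```text
t7.50 p[ 0.4563 -0.0418  0.0611] xyaw -49.3 phi 217.1 r 0.1613 lev~0.136 F[-1.64  1.22  6.39] Ft -1.96 Fr 0.58 tilt [-0.017 -0.002 -1.   ] g 0.01
```

>>> apply_moves(
  plan=[
    [[0,-0.09,0.13,0,0,0,-0.02],[0,-0.09,0.13,0,0,0,-0.02],[0,-0.09,0.13,0,0,0,-0.02]],
  ],
)

```text
time_s: 7.75
tcp_pos: [0.4489, -0.0318, 0.0619]
ee_rot: [[0.605, -0.796, -0.018], [-0.797, -0.605, -0.002], [-0.009, 0.016, -1.0]]
wrist_force: [-1.3, 0.4, 5.7]
gripper_width: 0.006
```

```bash
python3 -c "
from h import *; st()
c=capture('side'); save(c,'side6'); blue(c)"
```

```text
t7.75 p[ 0.4489 -0.0318  0.0619] xyaw -52.8 phi 212.7 r 0.1617 lev~0.059 F[-1.28  0.37  5.67] Ft -1.00 Fr 0.88 tilt [-0.018 -0.002 -1.   ] g 0.01
blue [ 0.4618 -0.0276  0.0569] rect ((465.59466552734375, -40.91553497314453), (50.433780670166016, 51.91086959838867), 44.01694869995117) phi 214.0 lever 0.082 r 0.1486
```

>>> apply_moves(
  plan=[
    [[0,-0.08,0.13,-0.02,0,0,-0.02],[0,-0.08,0.13,-0.02,0,0,-0.02],[0,-0.08,0.13,-0.02,0,0,-0.02],[0,-0.06,0.11,0,0,0,0]],
  ],
)

```text
time_s: 8.13
tcp_pos: [0.4431, -0.0189, 0.063]
ee_rot: [[0.556, -0.831, -0.012], [-0.831, -0.556, -0.003], [-0.004, 0.011, -1.0]]
wrist_force: [0.8, -4.2, 4.3]
gripper_width: 0.003
```

```bash
python3 -c "
from h import *; st()
c=capture('side'); save(c,'side7'); blue(c); cv2.imwrite('pics/z7.png',cv2.resize(c['pixels'][150:290,280:460,::-1],None,fx=4,fy=4,interpolation=2))"
```

```text
t8.13 p[ 0.4431 -0.0189  0.063 ] xyaw -56.2 phi 207.7 r 0.1602 lev~-0.028 F[ 0.75 -4.2   4.33] Ft 4.06 Fr 1.28 tilt [-0.012 -0.003 -1.   ] g 0.0
blue [ 0.4534 -0.0223  0.0537] rect ((449.9994201660156, -23.017467498779297), (50.939720153808594, 18.486927032470703), 36.65668487548828) phi 210.6 lever 0.023 r 0.1528
```

View pics/z7.png

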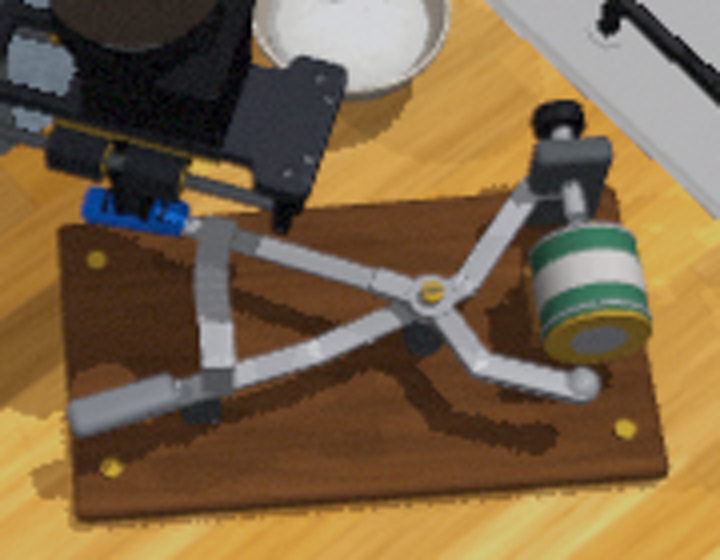

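>>> apply_moves(
  plan=[
    [[0,0,0,0.2,0,0,0],[0,0,0,0.4,0,0,0],[0,0,0,0.8,0,0,0],[0,0,0,1,0,0,0],[0,0,0,1,0,0,0],[0,-0.3,0.8,1,0,0,0],[0,-0.3,1,0.5,0,0,0],[0,-0.3,1,0.5,0,0,0],[0,-0.3,1,0,0,0,0],[0,-0.3,1,0,0,0,0],[0,0,1,0,0,0,0],[0,0,0,0,0,0,0]],
  ],
)

```text
time_s: 9.18
tcp_pos: [0.3989, 0.1317, 0.2054]
ee_rot: [[0.553, -0.833, -0.014], [-0.833, -0.553, 0.002], [-0.01, 0.01, -1.0]]
wrist_force: [0.3, 0.1, 0.1]
gripper_width: 0.007
```

```bash
python3 -c "
from h import *; st()
for n in ['side','top']:
  c=capture(n); save(c,n+'8'); 
  try: blue(c)
  except Exception as e: print(e)
  cv2.imwrite('pics/z8%s.png'%n,cv2.resize(c['pixels'][150:320,170:370,::-1] if n=='top' else c['pixels'][150:290,280:460,::-1],None,fx=3.5,fy=3.5,interpolation=2))
st()"
```

```text
t9.18 p[0.3989 0.1317 0.2054] xyaw -56.4 phi 157.7 r 0.2011 lev~-0.900 F[0.25 0.11 0.14] Ft -0.19 Fr -0.19 tilt [-0.014  0.002 -1.   ] g 0.01
blue [ 0.4497 -0.0231  0.0613] rect ((449.4819030761719, -23.767126083374023), (52.693641662597656, 19.509233474731445), 38.23237609863281) phi 210.1 lever 0.015 r 0.1565
blue [ 0.445  -0.0213  0.061 ] rect ((445.6251220703125, -20.822917938232422), (53.53217315673828, 18.294368743896484), 37.584510803222656) phi 208.7 lever -0.01 r 0.1597
t9.28 p[0.3982 0.1292 0.2049] xyaw -56.5 phi 158.5 r 0.2008 lev~-0.887 F[-0.4   0.1  -0.04] Ft 0.05 Fr 0.40 tilt [-0.016  0.001 -1.   ] g 0.01
```

View pics/z8side.png

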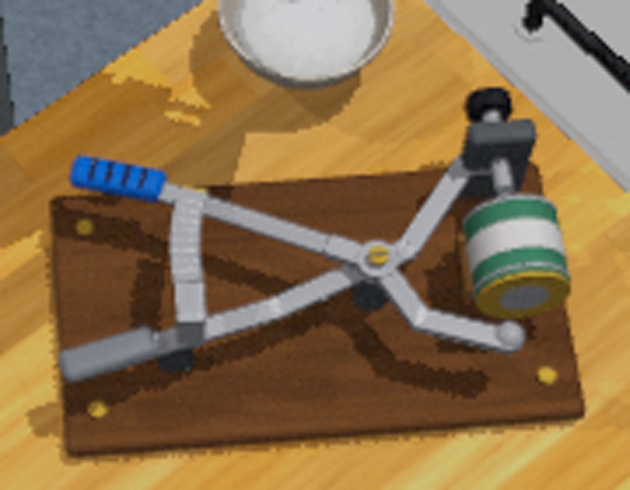

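View pics/z8top.png

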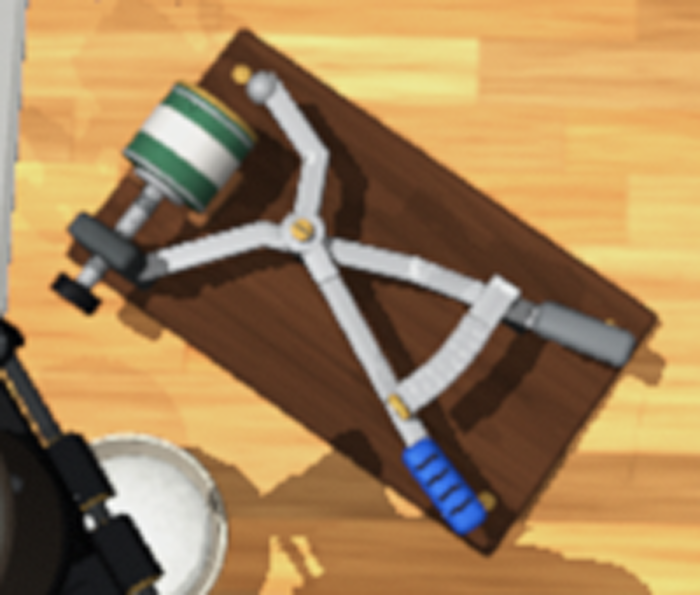

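```bash
python3 -c "
from h import *
c=capture('side'); c2=capture('top'); Y=np.array([-.814,.581,0]); X=np.array([.581,.814,0])
b=np.array([.585,.0555,.056])+.08*X-.03*Y
print(proj(c,b),proj(c,b+.009*Y)-proj(c,b),proj(c2,b),proj(c2,b+.009*Y)-proj(c2,b))
def gold(f,box):
    im=cv2.imread(f)[box[0]:box[1],box[2]:box[3]]; h=cv2.cvtColor(im,cv2.COLOR_BGR2HSV)
    return im
# shift of lid face patch by sub-pixel phase/template
for n,cc in (('side',c),):
    a=cv2.imread('pics/side0.png'); d=cv2.imread('pics/side8.png')
    t=a[231:243,424:438]
    r=cv2.matchTemplate(d[220:250,415:448],t,cv2.TM_CCOEFF_NORMED); _,m,_,l=cv2.minMaxLoc(r); print(m,l[0]+415-424,l[1]+220-231)
    x,y=l; R=r
    for ax,(p,q,s) in (('x',(R[y,x-1],R[y,x],R[y,x+1])),('y',(R[y-1,x],R[y,x],R[y+1,x]))): print(ax,(p-s)/(2*(p-2*q+s)))
"
```

```text
[428.40050978 236.63507374] [-0.65759755 -4.04070466] [234.7786877  178.83252842] [-2.87876978  3.58191089]
0.8115561604499817 0 -4
x -0.49634042
y -0.09095392
```

```bash
python3 -c "
from h import *
print(finish_job()); st()"
```

```text
the job is handed in; nothing more can be done
None
the job is handed in; nothing more can be done
```

The lid is home and the handle is back fully open, and I have handed the job in at about 9.4 s of robot time. The hand-in reports no verdict.

**What I did:** I pushed the blue grip from the side with closed fingers, not pinching, because the fixed grip force could have passed 25 N. I stopped when the force rose steeply. I then backed off for over a second, and the ratchet held the handle at about lever 0.16. After that I pressed the grip down about 9 mm (6.4 N), rode it back to the open stop and lifted off.

**Last checks:**
- **Handle:** lever was about 0 in both views (+0.015 from the side, −0.010 from the top), matching the starting picture. I judged it at rest from these still pictures, not from a measured speed.
- **Lid:** it moved 4.1 pixels in the side view, against 4.0 expected for the full 9 mm. The grey neck is no longer visible in either view.
- **Robot:** the arm was clear, with the wrist force within noise (about 0.4 N).
- **Bowl and grinder:** the arm stayed clear of both, but I did not measure their positions again at the end.

**Not as planned:** the closing push reached about 20.6 N in total, above the suggested 15 N stop but under the 25 N limit. I only saw readings at the end of each call, so a brief higher peak in between can't be ruled out.

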